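Level the chocolate cooling plate

TASK

Swing the small lamp arm to the left so that it is clear of the cooling plate. Then press the plate's levelling knob down until the screw foot under it stands firmly on its pad, and turn the knob until the bubble of the spirit level lies centred between the two black lines. Finish while still holding the knob pressed down with the bubble centred, do not let go; leave the tampers, the cup and the sweet on the worktop where they are.

Things in the scene. Friction and masses are not known exactly. Their poses are not given: they have to be found in the camera images.
- lamp_arm (a joint): lamp arm: 150 mm steel bar with a flat black disc head (84 mm wide, 152 to 168 mm above the worktop) on an upright post at the stand's far left corner. Angle in rad: near 0 the head hangs over the knob; grows clockwise seen from above (head toward the robot, then to its left) up to 1.6; above 0.6 the head is clear of the plate. Light friction hinge (1 N at the head): stays where left
- lamp_grip (a point): the upright steel grip peg on the lamp head, 16 mm in diameter: this point is on its axis, 200 mm above the worktop; the peg's top is 20 mm above the point, and it is free down to a 26 mm wide collar, 26 mm below the point
- lamp_pivot (a point): point on the vertical pivot axis of the lamp arm, at the same height as lamp_grip and 150 mm from it
- knob_grip (a point): levelling knob: black fluted grip, 40 mm wide, 34 mm high, on a steel flange 80 mm wide that turns with it, at the plate's left end. Point on its axis, half-way up the grip, 17 mm above the flange; about 89 mm above the worktop at the start, 81 mm when pressed and level. A spring holds the plate's left end up: pressing takes 2 N to start, 4 to 5 N to reach the pad; any more bears on the pad
- knob: the same knob with its flange; origin on its axis at the plate's upper face, 24 mm below knob_grip. Clockwise from above drives the foot down 2.5 mm a radian (with the foot on its pad the knob rises as much) and moves the bubble some 17 mm a radian toward the knob. It stops 1.6 rad clockwise and 2.4 rad anticlockwise of level. Friction 0.12 N m; it stays where left
- foot: screw foot below the knob, a 10 mm steel stem with a rounded rubber tip under the plate's left end. Origin on the knob's axis, 33 mm below knob_grip and 24 mm above the tip when level. The tip hangs 9 to 12 mm above its pad until the knob is pressed down; at the start it is screwed in too far, so pressing alone leaves the plate's knob end low
- foot_pad: the round rubber pad, 32 mm across, fixed on the stand below the foot; origin on the worktop, its top is 24 mm above that
- bubble (a joint): pale bubble (32 mm long) in the green tube of the spirit level along the middle of the plate. Distance in m of its middle from the midpoint of the two black lines (46 mm apart): 0 centred, positive toward the knob (that end high), negative toward the hinge, range -0.056 to 0.056. With the plate sprung up it stands far toward the knob's end; it follows the plate at once
- vial_centre (a point): midpoint between the spirit level's two black lines, on the tube, 160 mm from the knob's axis along the plate (136 mm by 340 mm). Local y points along the plate from its hinge to the knob
- tamper_0: bystander: loose tamper with a brown handle, 58 mm wide, 93 mm high, on the worktop to the left; origin at its underside
- tamper_1: bystander: loose tamper with a black handle, same size, beside it; origin at its underside
- cup: bystander: loose cream cup, 62 mm wide, 52 mm high, right of the stand; origin at its underside
- sweet: bystander: loose star-shaped wrapped sweet, 51 mm wide, 20 mm high, at the front right; origin at its underside

How it is judged (in metres and radians):
On the way, in this order (a step that is already met when the one before it is completed fails the run):
1. the lamp arm is swung clear of the plate (value of joint lamp_arm above 0.6 rad), for 0.2 s.
2. the knob is pressed so that the foot stands on its pad (contact force between foot and foot_pad above 1 N), for 0.2 s.
At the end, for the whole second after the job is handed in: The lamp arm stands more than 0.6 rad from its position over the knob, the fingers hold the knob, the foot bears on its pad with more than 1 N, and the bubble's middle is within 6 mm of the midpoint between the lines, throughout the last second (value of joint lamp_arm above 0.6 rad and value of joint bubble between -0.006 and 0.006 m and contact force between foot and foot_pad above 1 N and contact force between the fingers and knob above 1 N); the arm keeps its last pose, push and grip.
It fails at once if a tamper, the cup or the sweet is shifted by more than 30 mm (distance of any of tamper_0, tamper_1, cup, sweet from where it was at the start of the episode above 0.03 m).
It also fails if it takes over 50 s, if anything falls off the work surface, if the arm or the gripper's body presses on something with over 40 N, if the wrist force passes 120 N, or if a joint passes its speed limit or range.

ROBOT

A 6-joint arm with a two-finger parallel gripper is mounted at the origin on a cart in front of the work surface, level with it; the furniture and walls round the work are solid. World frame = base frame: x ahead of the robot, y to its left, z up, the work surface at z = 0. Lengths are in m, angles in degrees, forces in N, time in s.
With the tool pointing down it reaches from about 0.35 to 0.875 m from the base axis. Payload 4.2 kg.
Tool frame: the origin (TCP) lies midway between the tips of the shut fingers; the grasp point (between the pads) lies 19 mm behind it; z points along the fingers, y is the direction in which the jaws open and shut (so a half turn about z gives the same grasp; the last joint's range is limited). The gripper opens to 87 mm and grips with 3 to 60 N. Pads are 19 mm wide; open, the fingers measure 117 mm over their backs; the gripper's body (75 mm by 190 mm) begins 51 mm behind the grasp point.
Start: joints at [86.723, 22.042, 0.453, 0, -68.411, -14.817], TCP at [0.194, 0.594, 0.223] pointing down, gripper open.
Joint ranges: [-179.83, 179.83], [-69.29, 118.12], [-61.27, 80.66], [-181.25, 117.63], [-171.15, -9.14], [-177.46, 177.46]. Speed limits (degrees/s): [159.86, 159.86, 180, 180, 180, 180].

INTERFACE

Orientations are given as a 3x3 rotation matrix whose columns are the frame's x, y, z axes.
In Python, from station import sense, capture, finish_job gives the robot as it stands. The module is installed in compiled form; this text tells all that it offers.
- The arm moves only by the shell command python3 -m jog 'ROWS' [OPENING]. ROWS is JSON, a list of rows, each a list of 6 numbers: the shift along the tool's x, y, z in cm, then the turn, a rotation vector about the tool's x, y, z in degrees. In form: [[dx, dy, dz, wx, wy, wz], ...]. A call has exactly 5 rows; each row shifts and turns the commanded pose from where the row before left it, along the tool's axes as they then stand; what a row does not reach is not made up. A row lasts 1/12 s, in which the tool goes at most 41.7 mm and 7.16 degrees, less where a joint would pass 70% of its speed; a pose out of reach is approached as far as the arm can. A call is refused whole if a number of a shift passes 4.17 or a number of a turn 7.16, either way. A call with a gripper value outside its range is refused whole. OPENING is the finger opening in cm, from 0 to 8.7, set as the call begins (- or left out, the last holds). The fingers move at their own pace and stop on an object; the grip force is fixed at half the most. Time passes only in rows, so rows that do not move let the fingers close, or fill a call up. It gives the time, the measured TCP pose, the force and the opening at its end, in the units of the state.
- sense(): the state, without advancing time (a new reading comes with each control period).
- capture(name): name is "side" or "top"; returns a dict with "frame" (400x640x3 uint8, red, green, blue), "fx", "fy", "cx", "cy" (pixels), "world_to_cam" (4x4, takes a point from world to camera coordinates). Camera axes: x right, y up, looking along -z (the intrinsics and any distortion apply to the point x, -y, -z); pixel columns grow to the right and rows downward; lengths in m; the calibration is good to about 2 mm. A picture is of the moment at which its call begins. There is no depth.
- finish_job(): hands the job in, once; it reports no verdict.
The state is a dict: "time_s": time; "joints": joint angles; "joint_velocities": joint speeds; "effort": joint torques, N m; "tcp_pos": TCP position; "ee_rot": TCP orientation; "wrist_force": force on the tool from outside, world axes, zero at the start; "moment": the same for the moment, N m; "gripper_width": opening from 0.0 (shut) to 1.0 (fully open).
Only numpy, scipy, OpenCV 4.12 (cv2) and the standard library are available. Lean on these libraries where they do the work, as an engineer would, in place of code of your own. Each camera call takes 0.05 s, during which the arm holds its last target.

## Working session

There is one attempt and no reset: what is moved stays moved. The work goes in short steps, Python scripts to look and compute and a shell command to move; the robot and the scene stay as the last step left them, time stands still between calls to the robot, and variables do not carry over. Pictures are saved under pics/ and viewed, and the job is handed in when it is done.

```bash
mkdir -p pics
python3 - <<'E'
from station import sense,capture
import cv2,numpy as np
s=sense();print({k:np.round(v,3).tolist() for k,v in s.items()})
for n in("side","top"):
    c=capture(n);cv2.imwrite(f"pics/{n}0.png",c["frame"][:,:,::-1]);print(n,c["fx"],c["fy"],c["cx"],c["cy"],c.keys());print(np.round(c["world_to_cam"],4).tolist())
E
```

```text
{'time_s': 0.0, 'joints': [86.724, 22.092, 0.378, -0.029, -68.413, -14.816], 'joint_velocities': [-0.031, 0.072, 0.057, 0.08, 0.044, 0.049], 'effort': [-0.0, -39.066, 18.74, 4.22, 0.011, -0.0], 'tcp_pos': [0.194, 0.594, 0.221], 'ee_rot': [[0.95, -0.311, -0.001], [-0.311, -0.95, -0.002], [0.0, 0.002, -1.0]], 'wrist_force': [0.276, 0.029, 0.161], 'moment': [0.025, 0.076, -0.023], 'gripper_width': 1.001}
side 410.20849527651154 410.20849527651154 315.4998924407756 203.73810743797907 dict_keys(['frame', 'fx', 'fy', 'cx', 'cy', 'world_to_cam'])
[[-0.9994, -0.0324, 0.015, 0.4987], [0.0331, -0.6855, 0.7273, -0.1459], [-0.0132, 0.7274, 0.6861, -1.3945], [0.0, 0.0, 0.0, 1.0]]
top 401.8915014163309 401.8915014163309 310.7577330830146 200.83659360724195 dict_keys(['frame', 'fx', 'fy', 'cx', 'cy', 'world_to_cam'])
[[0.0282, -0.9995, 0.0173, -0.075], [0.9816, 0.031, 0.1886, -0.5103], [-0.1891, 0.0117, 0.9819, -1.1594], [0.0, 0.0, 0.0, 1.0]]
```

```bash
ls -la .
```

```text
total 12
drwxr-xr-x  3 agent agent 4096 Dec  7 00:19 .
drwxr-xr-x 23 root  root  4096 Dec  7 00:19 ..
drwxr-xr-x  2 agent agent 4096 Dec  7 00:20 pics
```

View pics/side0.png

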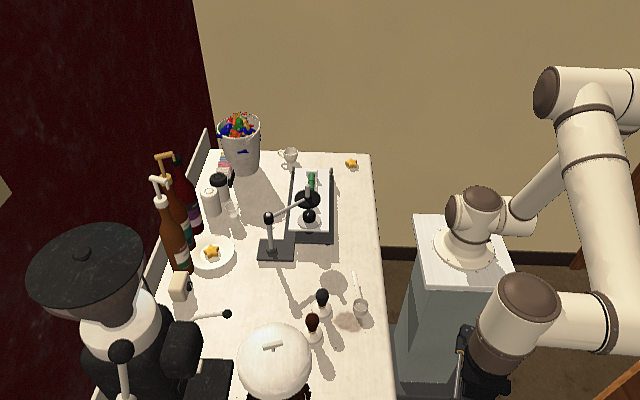

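View pics/top0.png

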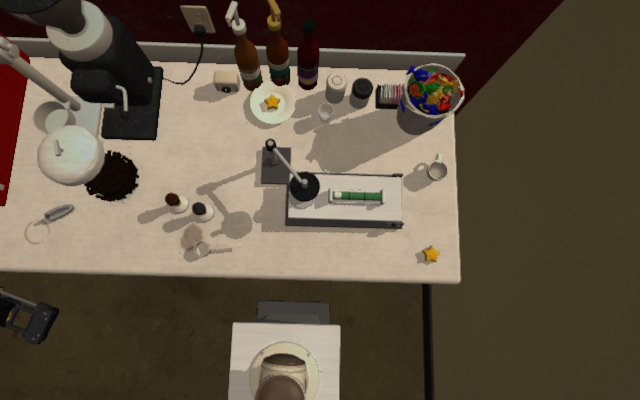

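The side view shows the lamp post at about (268,215), the grip peg at (309,188), and the knob at (309,216) under the lamp disc. In the top view the pivot is at (270,145), the lamp head at (305,186), and the vial spans u 330–383. I'll zoom in for exact pixels.

Run:
```python
import cv2
a=cv2.imread("pics/side0.png")[155:275,240:360];b=cv2.imread("pics/top0.png")[120:240,240:420]
cv2.imwrite("pics/sz.png",cv2.resize(a,None,fx=5,fy=5,interpolation=cv2.INTER_CUBIC))
cv2.imwrite("pics/tz.png",cv2.resize(b,None,fx=4.4,fy=4.4,interpolation=cv2.INTER_CUBIC))
```

```text
(no output)
```

View pics/sz.png

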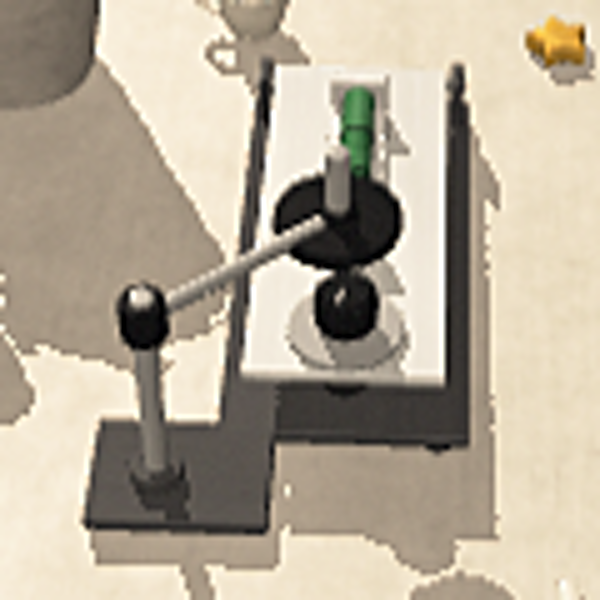

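View pics/tz.png

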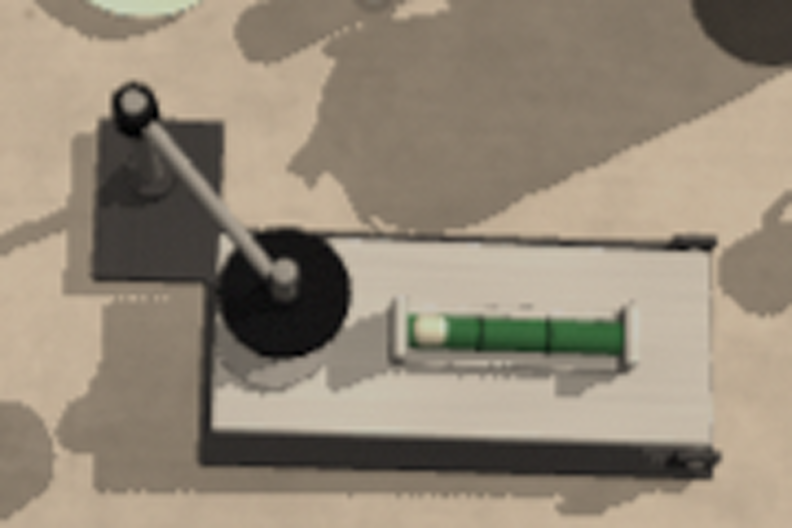

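```bash
cat > h.py <<'E'
import numpy as np
from station import sense,capture
_c={}
def cam(n):
    if n not in _c:_c[n]=capture(n)
    return _c[n]
def ray(n,u,v):
    c=cam(n);T=np.array(c["world_to_cam"]);R=T[:3,:3];o=-R.T@T[:3,3]
    d=R.T@np.array([(u-c["cx"])/c["fx"],-(v-c["cy"])/c["fy"],-1]);return o,d/np.linalg.norm(d)
def plane(n,u,v,z):
    o,d=ray(n,u,v);return o+d*(z-o[2])/d[2]
def tri(us,ut):
    A=[];b=[]
    for n,p in(("side",us),("top",ut)):
        o,d=ray(n,*p);P=np.eye(3)-np.outer(d,d);A.append(P);b.append(P@o)
    return np.linalg.lstsq(np.vstack(A),np.hstack(b),rcond=None)[0]
def proj(n,X):
    c=cam(n);p=np.array(c["world_to_cam"])@np.append(X,1);return c["cx"]+c["fx"]*p[0]/-p[2],c["cy"]-c["fy"]*p[1]/-p[2]
E
python3 - <<'E'
from h import *
np.set_printoptions(precision=4,suppress=True)
print("peg",tri((307.6,185.6),(305,180.2)),plane("side",307.6,185.6,.22),plane("top",305,180.2,.22))
print("disc",tri((307.6,198.4),(304.9,186.5)),plane("side",307.6,198.4,.168),plane("top",304.9,186.5,.168))
print("pivot",tri((268.4,215),(270.7,143.4)))
print("post base",plane("side",271.5,250,.02),plane("top",274.5,161,.02))
for p in[(308.8,214)]:print("knobtop",plane("side",*p,.106))
print("flange L/R/front", plane("side",297.4,221,.072),plane("side",321.5,221,.072))
print("vial",plane("top",356.6,196.1,.075),plane("top",348.9,195.5,.075),plane("top",364.5,196.6,.075))
E
```

```text
peg [ 0.5312 -0.0407  0.2172] [ 0.5281 -0.0362  0.22  ] [ 0.5336 -0.0412  0.22  ]
disc [ 0.5291 -0.0411  0.1618] [ 0.5279 -0.0339  0.168 ] [ 0.5287 -0.0413  0.168 ]
pivot [0.6434 0.0566 0.1784]
post base [0.6417 0.0607 0.02  ] [0.6415 0.0572 0.02  ]
knobtop [ 0.5235 -0.0259  0.106 ]
flange L/R/front [ 0.5614 -0.0251  0.072 ] [ 0.4809 -0.0289  0.072 ]
vial [ 0.5259 -0.1944  0.075 ] [ 0.527  -0.1716  0.075 ] [ 0.5251 -0.2178  0.075 ]
```

```bash
cat > d.py <<'E'
import sys
from h import *
t=np.array([float(a) for a in sys.argv[1:4]]);s=sense();R=np.array(s["ee_rot"]);p=np.array(s["tcp_pos"])
yaw=np.degrees(np.arctan2(R[1,1],R[0,1]))
print("t",round(s["time_s"],2),"p",p.round(4),"tool d cm",(R.T@(t-p)*100).round(2),"yawY",yaw.round(1),"zax",R[:,2].round(3),"F",np.round(s["wrist_force"],1),"w",round(s["gripper_width"]*8.7,2),"j6",np.round(s["joints"],0))
E
python3 -m jog '[[0,0,-0.8,0,0,-7],[0,0,-0.8,0,0,-7],[0,0,-0.8,0,0,-7],[0,0,-0.8,0,0,-7],[0,0,-0.8,0,0,-7]]' 5.5
python3 d.py 0.531 -0.040 0.26
```

```text
time_s: 0.62
tcp_pos: [0.194, 0.5939, 0.2626]
ee_rot: [[0.955, 0.297, -0.0], [0.297, -0.955, -0.001], [-0.0, 0.001, -1.0]]
wrist_force: [0.2, 0.0, 0.5]
gripper_width: 0.704
t 0.62 p [0.194  0.5939 0.2626] tool d cm [13.39 70.53  0.3 ] yawY -72.7 zax [-0.    -0.001 -1.   ] F [0.2 0.  0.5] w 6.12 j6 [ 87.  21.   4.  -0. -74.  21.]
```

```bash
for i in 1; do python3 -m jog '[[0.67,3.5,0,0,0,0],[0.67,3.5,0,0,0,0],[0.67,3.5,0,0,0,0],[0.67,3.5,0,0,0,0],[0.67,3.5,0,0,0,0]]' >/dev/null
python3 -m jog '[[0.67,3.5,0,0,0,0],[0.67,3.5,0,0,0,0],[0.67,3.5,0,0,0,0],[0.67,3.5,0,0,0,0],[0.67,3.5,0,0,0,0]]' >/dev/null
python3 -m jog '[[0.67,3.5,0,0,0,0],[0.67,3.5,0,0,0,0],[0.67,3.5,0,0,0,0],[0.67,3.5,0,0,0,0],[0.67,3.5,0,0,0,0]]' >/dev/null; done
python3 d.py 0.531 -0.040 0.26
```

```text
t 1.87 p [0.4432 0.1193 0.2627] tool d cm [ 3.76 17.79  0.27] yawY -73.1 zax [ 0.  0. -1.] F [ 0.6  0.8 -0.1] w 5.51 j6 [ 35.   4. -18.  -0. -68.  71.]
```

```bash
python3 -m jog '[[0.75,3.5,0,0,0,0],[0.75,3.5,0,0,0,0],[0.75,3.5,0,0,0,0],[0.75,3.5,0,0,0,0],[0.75,3.5,0,0,0,0]]' >/dev/null
python3 -m jog '[[0,0,0,0,0,-5],[0,0,0,0,0,0],[0,0,0,0,0,0],[0,0,0,0,0,0],[0,0,0,0,0,0]]' >/dev/null
python3 d.py 0.531 -0.040 0.193
python3 - <<'E'
from h import *
import cv2
a=cam("side")["frame"][155:275,240:360,::-1];b=cam("top")["frame"][120:240,240:360,::-1]
cv2.imwrite("pics/a1.png",cv2.resize(np.hstack([a,b]),None,fx=3.3,fy=3.3,interpolation=cv2.INTER_CUBIC))
E
```

```text
t 2.7 p [ 0.5293 -0.0347  0.2628] tool d cm [-0.05  0.56  6.98] yawY -68.1 zax [ 0.  0. -1.] F [ 0.3 -0.2 -0. ] w 5.49 j6 [ 14.  11.  -9.  -0. -70.  98.]
```

View pics/a1.png

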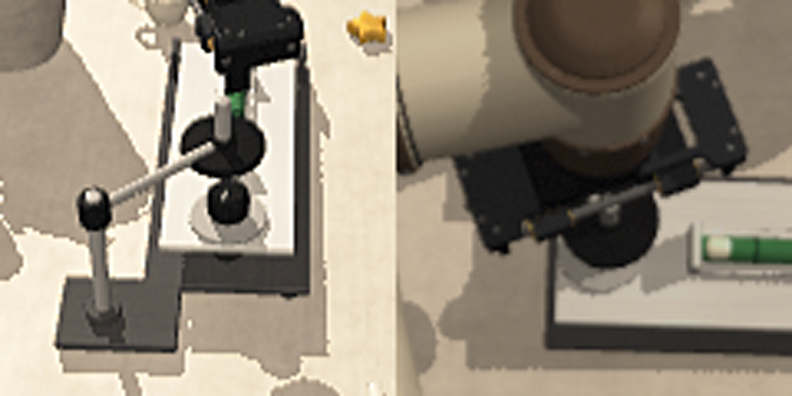

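The peg at (610,210) sits between the two finger blades at (533,228) and (680,180), so I'll lower the gripper around it.

```bash
python3 -m jog '[[0,0.5,1.4,0,0,0],[0,0,1.4,0,0,0],[0,0,1.4,0,0,0],[0,0,1.4,0,0,0],[0,0,1.4,0,0,0]]' 4.5 >/dev/null
python3 d.py 0.531 -0.040 0.193
python3 - <<'E'
from h import *
import cv2
a=cam("side")["frame"][155:275,240:360,::-1];b=cam("top")["frame"][120:240,240:360,::-1]
cv2.imwrite("pics/a2.png",cv2.resize(np.hstack([a,b]),None,fx=3.3,fy=3.3,interpolation=cv2.INTER_CUBIC))
E
```

```text
t 3.22 p [ 0.5314 -0.0395  0.1922] tool d cm [-0.06  0.03 -0.08] yawY -68.0 zax [ 0.001  0.    -1.   ] F [ 0.1  0.8 -0.2] w 4.51 j6 [ 13.  15. -15.   0. -60.  99.]
```

View pics/a2.png

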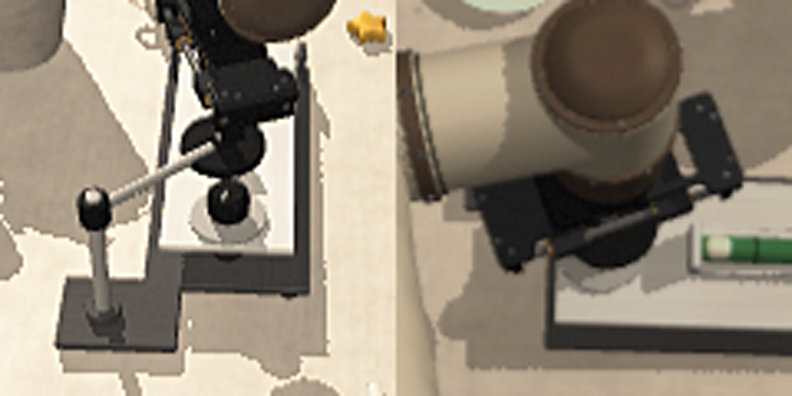

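```bash
python3 -m jog '[[-0.3,-1,0,0,0,4],[-0.3,-1,0,0,0,4],[-0.3,-1,0,0,0,4],[-0.3,-1,0,0,0,4],[-0.3,-1,0,0,0,4]]' >/dev/null
python3 -m jog '[[-0.3,-1,0,0,0,4],[-0.3,-1,0,0,0,4],[-0.3,-1,0,0,0,4],[-0.3,-1,0,0,0,4],[-0.3,-1,0,0,0,4]]' >/dev/null
python3 d.py 0.492 0.057 0.193
python3 - <<'E'
from h import *
import cv2
p=np.array(sense()["tcp_pos"])[:2]-[.643,.057];print(np.hypot(*p),np.degrees(np.arctan2(p[1],p[0])))
a=cam("side")["frame"][155:275,240:360,::-1];b=cam("top")["frame"][120:240,240:360,::-1]
cv2.imwrite("pics/a3.png",cv2.resize(np.hstack([a,b]),None,fx=3.3,fy=3.3,interpolation=cv2.INTER_CUBIC))
E
```

```text
t 4.15 p [0.4958 0.0563 0.1939] tool d cm [-0.38  0.06  0.09] yawY -108.2 zax [ 0.002  0.    -1.   ] F [ 0.8 -0.3 -0.5] w 4.48 j6 [ 25.  11. -19.   0. -59.  47.]
0.14723621529363506 -179.7434887192815
```

View pics/a3.png

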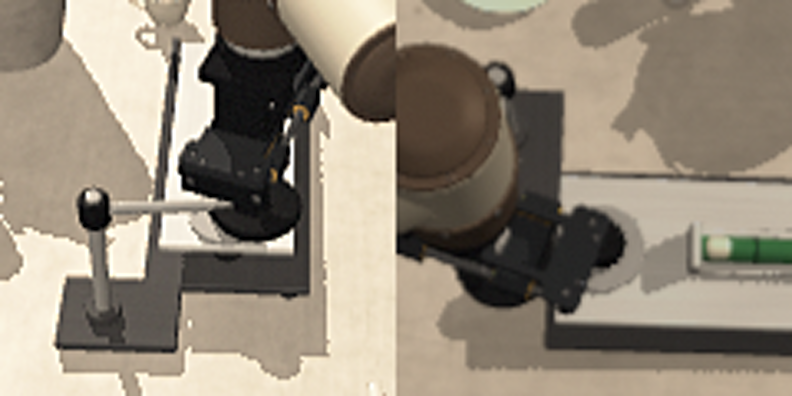

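The lamp is following: its arm now points towards the robot, and the disc is near (262,210) in the side crop. I'll carry on along the arc.

```bash
python3 -m jog '[[-0.3,-1,0,0,0,4],[-0.3,-1,0,0,0,4],[-0.3,-1,0,0,0,4],[-0.3,-1,0,0,0,4],[-0.3,-1,0,0,0,4]]' >/dev/null
python3 -m jog '[[-0.3,-1,0,0,0,4],[-0.3,-1,0,0,0,4],[-0.3,-1,0,0,0,4],[-0.3,-1,0,0,0,4],[-0.3,-1,0,0,0,4]]' >/dev/null
python3 d.py 0.528 0.153 0.193
python3 - <<'E'
from h import *
import cv2
p=np.array(sense()["tcp_pos"])[:2]-[.643,.057];print(np.hypot(*p),np.degrees(np.arctan2(p[1],p[0])))
a=cam("side")["frame"][155:275,240:360,::-1];b=cam("top")["frame"][120:240,220:340,::-1]
cv2.imwrite("pics/a4.png",cv2.resize(np.hstack([a,b]),None,fx=3.3,fy=3.3,interpolation=cv2.INTER_CUBIC))
E
```

```text
t 5.08 p [0.5295 0.1521 0.1933] tool d cm [-0.16  0.08  0.03] yawY -148.2 zax [-0. -0. -1.] F [-0.5 -1.3  0.5] w 4.47 j6 [ 33.  16. -13.   0. -61.  -1.]
0.14801379680300497 140.04325141235014
```

View pics/a4.png

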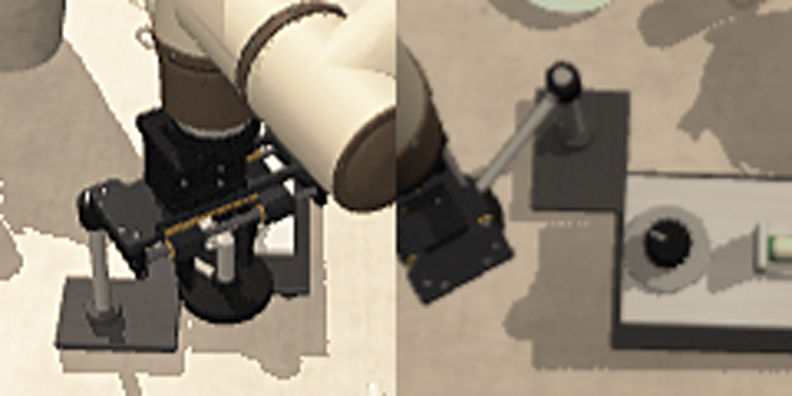

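The lamp is well clear, with its arm pointing down-left in the top view. The knob is now visible at (668,243) in the combined crop. I'll retract upward and measure the knob.

```bash
python3 -m jog '[[0,0.6,-1.5,0,0,0],[0,0,-1.5,0,0,0],[0,0,-1.5,0,0,0],[0,0,-1.5,0,0,0],[0,0,-1.5,0,0,0]]' 6.5 >/dev/null
python3 - <<'E'
from h import *
import cv2
np.set_printoptions(precision=4,suppress=True)
f=cam("top")["frame"]
x0,y0=285,170
g=cv2.cvtColor(f,cv2.COLOR_RGB2HSV)
m=(f.max(2)<60)[y0:225,x0:330].astype(np.uint8)
n,l,st,ce=cv2.connectedComponentsWithStats(m)
for i in range(1,n):
    if st[i,4]>30:print(st[i]+[x0,y0,0,0,0],ce[i]+[x0,y0])
a=cam("side")["frame"][155:275,240:360,::-1];b=f[150:240,270:360,::-1]
cv2.imwrite("pics/a5.png",np.hstack([cv2.resize(a,(400,400),interpolation=cv2.INTER_CUBIC),cv2.resize(b,(400,400),interpolation=cv2.INTER_CUBIC)]))
E
```

```text
[285 183  45  42 316] [302.6108 217.3987]
[295 187  15  14 147] [301.932  193.6735]
```

View pics/a5.png

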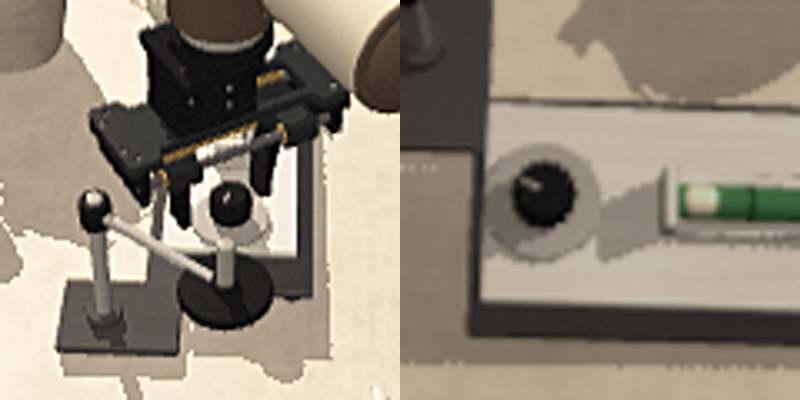

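```bash
python3 - <<'E'
from h import *
np.set_printoptions(precision=4,suppress=True)
print(plane("top",302.2,193.7,.1),plane("top",302,195.7,.072),plane("side",308.8,214,.106))
print(proj("side",(.527,-.034,.106)),proj("side",(.527,-.034,.072)))
E
python3 d.py 0.527 -0.034 0.16
```

```text
[ 0.5227 -0.0338  0.1   ] [ 0.5226 -0.0332  0.072 ] [ 0.5235 -0.0259  0.106 ]
(np.float64(307.83770689591955), np.float64(212.22923867742495)) (np.float64(307.81539552047605), np.float64(219.45296868893254))
t 5.8 p [0.524  0.1486 0.2676] tool d cm [15.65  9.42 10.74] yawY -148.0 zax [ 0.     0.001 -1.   ] F [-0.8 -0.4 -0.2] w 6.49 j6 [ 33.  12.  -7.  -0. -71.  -1.]
```

```bash
python3 -m jog '[[3,1.92,0,0,0,0],[3,1.92,0,0,0,0],[3,1.92,0,0,0,0],[3,1.92,0,0,0,0],[3,1.92,0,0,0,0]]' >/dev/null
python3 -m jog '[[0,0,2.5,0,0,0],[0,0,2.5,0,0,0],[0,0,2.5,0,0,0],[0,0,2.5,0,0,0],[0,0,0,0,0,0]]' >/dev/null
python3 d.py 0.523 -0.0325 0.08
python3 - <<'E'
from h import *
import cv2
a=cam("side")["frame"][155:275,240:360,::-1];b=cam("top")["frame"][120:240,270:390,::-1]
cv2.imwrite("pics/a6.png",cv2.resize(np.hstack([a,b]),None,fx=3.3,fy=3.3,interpolation=cv2.INTER_CUBIC))
E
```

```text
t 6.63 p [ 0.5174 -0.03    0.1614] tool d cm [ 0.55 -0.44  8.13] yawY -148.1 zax [-0.013 -0.001 -1.   ] F [-0.6 -0.2 -0.3] w 6.51 j6 [ 15.  15. -19.  -0. -57.  17.]
```

View pics/a6.png

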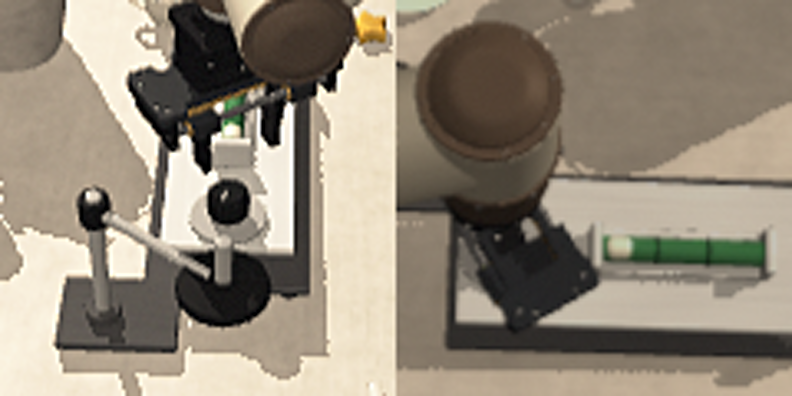

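```bash
python3 -m jog '[[0,0,0,0,0,0],[0,0,0,0,0,0],[0,0,0,0,0,0],[0,0,0,0,0,0],[0,0,0,0,0,0]]' >/dev/null
python3 d.py 0.523 -0.0325 0.08
```

```text
t 7.15 p [ 0.5225 -0.029   0.1683] tool d cm [0.32 0.16 8.83] yawY -148.1 zax [ 0.001  0.    -1.   ] F [ 1.  -1.2 -0.1] w 6.5 j6 [ 15.  15. -18.   0. -57.  17.]
```

```bash
python3 -m jog '[[0.3,0.15,0.8,0,0,0],[0,0,1,0,0,0],[0,0,1,0,0,0],[0,0,1,0,0,0],[0,0,1,0,0,0]]' >/dev/null
python3 d.py 0.523 -0.0325 0.08
python3 - <<'E'
from h import *
import cv2
a=cam("side")["frame"][175:255,260:340,::-1];b=cam("top")["frame"][150:230,270:350,::-1]
cv2.imwrite("pics/a7.png",cv2.resize(np.hstack([a,b]),None,fx=5,fy=5,interpolation=cv2.INTER_CUBIC))
print([proj("side",q) for q in((.523,-.0325,.106),)])
E
```

```text
t 7.57 p [ 0.522  -0.0326  0.1179] tool d cm [ 0.05 -0.1   3.79] yawY -148.1 zax [-0.002 -0.    -1.   ] F [ 0.  -0.4  0.6] w 6.52 j6 [ 14.  18. -22.  -0. -50.  18.]
[(np.float64(309.0290276029449), np.float64(212.58851656567361))]
```

View pics/a7.png

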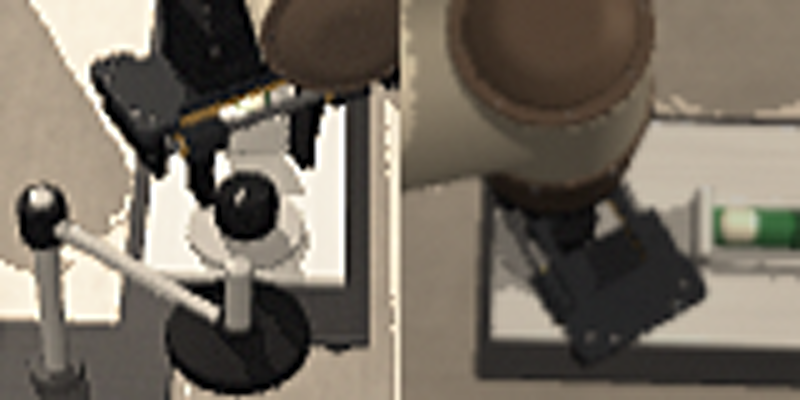

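The finger tips at (205,205) and (305,165) straddle the knob top at (245,190). I'll descend to just above the flange.

```bash
python3 -m jog '[[0,-0.05,0.9,0,0,0],[0,0,0.9,0,0,0],[0,0,0.9,0,0,0],[0,0,0.9,0,0,0],[0,0,0,0,0,0]]' >/dev/null
python3 d.py 0.523 -0.0325 0.08
python3 -m jog '[[0,0,0,0,0,0],[0,0,0,0,0,0],[0,0,0,0,0,0],[0,0,0,0,0,0],[0,0,0,0,0,0]]' 2.0
python3 d.py 0.523 -0.0325 0.08
```

```text
t 8.08 p [ 0.5214 -0.0324  0.0813] tool d cm [ 0.09 -0.13  0.13] yawY -148.1 zax [-0.004 -0.001 -1.   ] F [-0.6 -0.4 -0.3] w 6.48 j6 [ 14.  21. -24.  -0. -45.  18.]
time_s: 8.5
tcp_pos: [0.5235, -0.0321, 0.084]
ee_rot: [[0.529, -0.849, 0.002], [-0.849, -0.529, 0.0], [0.001, -0.002, -1.0]]
wrist_force: [4.8, 4.5, -1.3]
gripper_width: 0.454
t 8.5 p [ 0.5235 -0.0321  0.084 ] tool d cm [0.01 0.06 0.4 ] yawY -148.1 zax [ 0.002  0.    -1.   ] F [ 4.8  4.5 -1.3] w 3.95 j6 [ 14.  21. -24.  -0. -45.  18.]
```

```bash
python3 -m jog '[[0,-0.1,0.2,0,0,0],[0,0,0.2,0,0,0],[0,0,0.2,0,0,0],[0,0,0.2,0,0,0],[0,0,0,0,0,0]]' >/dev/null
python3 d.py 0.523 -0.0325 0.076
python3 -m jog '[[0,0,0.1,0,0,0],[0,0,0.1,0,0,0],[0,0,0,0,0,0],[0,0,0,0,0,0],[0,0,0,0,0,0]]' >/dev/null
python3 d.py 0.523 -0.0325 0.076
python3 - <<'E'
from h import *
import cv2
a=cam("side")["frame"][155:255,260:360,::-1];b=cam("top")["frame"][150:250,290:390,::-1]
cv2.imwrite("pics/a8.png",cv2.resize(np.hstack([a,b]),None,fx=4,fy=4,interpolation=cv2.INTER_CUBIC))
E
```

```text
t 8.92 p [ 0.5236 -0.031   0.0757] tool d cm [ 0.1   0.13 -0.03] yawY -148.0 zax [-0.001  0.    -1.   ] F [-2.5  5.6  6.8] w 3.89 j6 [ 14.  22. -25.  -0. -44.  18.]
t 9.33 p [ 0.5235 -0.0309  0.074 ] tool d cm [ 0.11  0.13 -0.2 ] yawY -148.0 zax [-0.001  0.    -1.   ] F [-3.1  5.5  6.8] w 3.93 j6 [ 14.  22. -25.  -0. -44.  18.]
```

View pics/a8.png

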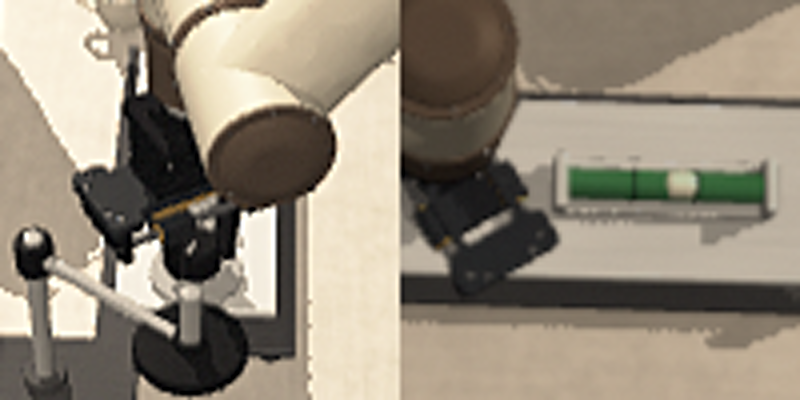

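The bubble is off to the hinge side, at (683,185) in the crop with the lines at 633 and about 697, so the knob end is low. I need to know whether the foot is bearing yet, so I'll press a little more and compare.

```bash
cat > b.py <<'E'
from h import *
import cv2,sys
f=cam("top")["frame"];x0,x1,y0,y1=325,395,180,212
# sample profile along the tube through projected vial axis
r=f[y0:y1,x0:x1].astype(int)
hsv=cv2.cvtColor(f[y0:y1,x0:x1],cv2.COLOR_RGB2HSV)
g=(hsv[...,0]>40)&(hsv[...,0]<85)&(hsv[...,1]>110)
ys,xs=np.nonzero(g);k=np.polyfit(xs,ys,1)
px=np.arange(0,x1-x0,0.25);P=cv2.remap(f[y0:y1,x0:x1],px.astype(np.float32)[None],np.polyval(k,px).astype(np.float32)[None],cv2.INTER_LINEAR)[0].astype(int)
R=P[:,0];G=P[:,1]
ins=(px>xs.min()+1)&(px<xs.max()-1)
bub=ins&(R>130)
dark=ins&(G<75)
def runs(m):
    o=[];s=None
    for i,v in enumerate(m):
        if v and s is None:s=i
        if not v and s is not None:o.append((px[s]+x0,px[i-1]+x0));s=None
    return o
print("tube",xs.min()+x0,xs.max()+x0,"bubble",runs(bub),"dark",runs(dark))
for u in [np.mean(q) for q in runs(bub)]:print("bubble pos mm",(plane("top",u,y0+np.polyval(k,u-x0),.075)[1]+.1944)*1000)
if len(sys.argv)>1:
    cv2.imwrite(sys.argv[1],cv2.resize(f[170:225,300:400,::-1],None,fx=8,fy=8,interpolation=cv2.INTER_CUBIC))
E
python3 b.py
python3 -m jog '[[0,0,0.1,0,0,0],[0,0,0.1,0,0,0],[0,0,0,0,0,0],[0,0,0,0,0,0],[0,0,0,0,0,0]]' >/dev/null
python3 d.py 0.523 -0.0325 0.076
python3 b.py pics/b1.png
```

```text
tube 333 380 bubble [(np.float64(356.75), np.float64(363.5))] dark [(np.float64(347.75), np.float64(348.25))]
bubble pos mm -10.47509636902505
t 9.9 p [ 0.5236 -0.0307  0.0724] tool d cm [ 0.12  0.14 -0.36] yawY -148.0 zax [-0.  0. -1.] F [-4.   6.9  8.8] w 3.93 j6 [ 14.  22. -25.  -0. -43.  18.]
tube 333 379 bubble [(np.float64(360.25), np.float64(367.0))] dark [(np.float64(347.75), np.float64(348.25))]
bubble pos mm -20.840313037382984
```

View pics/b1.png

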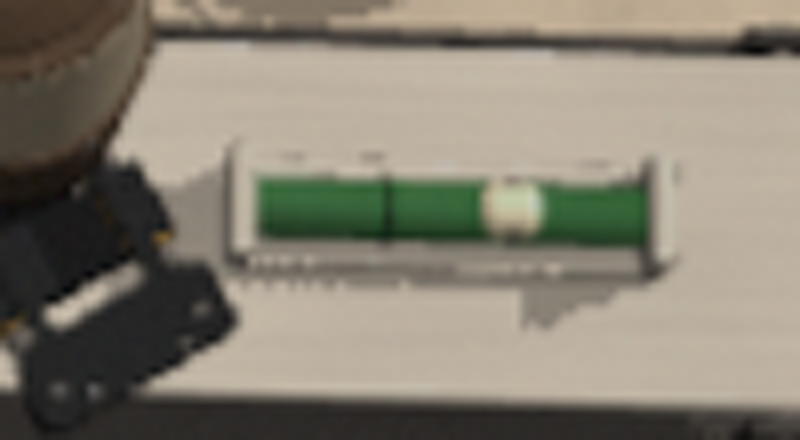

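```bash
python3 -m jog '[[-0.05,0,0.1,0,0,0],[-0.05,0,0.1,0,0,0],[0,0,0,0,0,0],[0,0,0,0,0,0],[0,0,0,0,0,0]]' >/dev/null
python3 d.py 0.523 -0.0325 0.076
python3 b.py
python3 -m jog '[[-0.05,0,0.1,0,0,0],[0,0,0.1,0,0,0],[0,0,0,0,0,0],[0,0,0,0,0,0],[0,0,0,0,0,0]]' >/dev/null
python3 d.py 0.523 -0.0325 0.076
python3 b.py pics/b2.png
```

```text
t 10.37 p [ 0.5236 -0.0306  0.0718] tool d cm [ 0.13  0.15 -0.42] yawY -148.0 zax [ 0.001 -0.001 -1.   ] F [-5.   3.3 15.7] w 3.9 j6 [ 14.  22. -25.   0. -43.  18.]
tube 333 380 bubble [(np.float64(361.25), np.float64(368.0))] dark [(np.float64(347.75), np.float64(348.5))]
bubble pos mm -23.801473764225143
t 10.83 p [ 0.5237 -0.0305  0.0712] tool d cm [ 0.13  0.17 -0.48] yawY -147.9 zax [ 0.002 -0.001 -1.   ] F [-7.9  2.7 24. ] w 3.92 j6 [ 14.  22. -25.   0. -43.  17.]
tube 333 380 bubble [(np.float64(362.0), np.float64(369.0))] dark [(np.float64(347.75), np.float64(348.5))]
bubble pos mm -26.393250587033318
```

The force now climbs from 9 to 24 N and the bubble has nearly stopped at about −25 mm, so the foot is on its pad. It needs about 1.4 rad clockwise, which is +wz, easing upward as the knob rises.

```bash
python3 -m jog '[[0,0,-0.03,0,0,5],[0,0,-0.03,0,0,5],[0,0,-0.03,0,0,5],[0,0,-0.03,0,0,5],[0,0,-0.03,0,0,5]]' >/dev/null
python3 d.py 0.523 -0.0325 0.076
python3 b.py pics/b3.png
```

```text
t 11.3 p [ 0.5252 -0.0301  0.0726] tool d cm [ 0.21  0.25 -0.34] yawY -173.2 zax [ 0.005 -0.    -1.   ] F [-3.7  2.3 18.5] w 3.87 j6 [ 14.  22. -25.   0. -43.  -8.]
tube 333 379 bubble [(np.float64(359.25), np.float64(366.0))] dark [(np.float64(347.75), np.float64(348.25))]
bubble pos mm -17.877462479940405
```

```bash
python3 -m jog '[[0,0.05,-0.025,0,0,5],[0,0.05,-0.025,0,0,5],[0,0,-0.025,0,0,5],[0,0,-0.025,0,0,5],[0,0,-0.025,0,0,5]]' >/dev/null
python3 d.py 0.523 -0.0325 0.076
python3 b.py
python3 -m jog '[[0,0,-0.022,0,0,5],[0,0,-0.022,0,0,5],[0,0,-0.022,0,0,5],[0,0,-0.022,0,0,5],[0,0,-0.022,0,0,5]]' >/dev/null
python3 d.py 0.523 -0.0325 0.076
python3 b.py pics/b4.png
```

```text
t 11.77 p [ 0.5268 -0.0303  0.0739] tool d cm [ 0.33  0.29 -0.21] yawY 161.9 zax [ 0.011 -0.    -1.   ] F [ 2.2 -1.1 13.5] w 3.95 j6 [ 14.  22. -25.   0. -43. -33.]
tube 333 380 bubble [(np.float64(356.25), np.float64(363.0))] dark [(np.float64(347.75), np.float64(348.25))]
bubble pos mm -8.994363378983156
t 12.23 p [ 0.5282 -0.0311  0.0751] tool d cm [ 0.45  0.29 -0.09] yawY 136.9 zax [ 0.013 -0.001 -1.   ] F [ 6.6 -7.8  9.5] w 3.95 j6 [ 14.  22. -25.   0. -43. -58.]
tube 333 380 bubble [(np.float64(353.75), np.float64(360.5))] dark [(np.float64(347.75), np.float64(348.5)), (np.float64(363.75), np.float64(364.25))]
bubble pos mm -1.5916296112221395
```

View pics/b4.png

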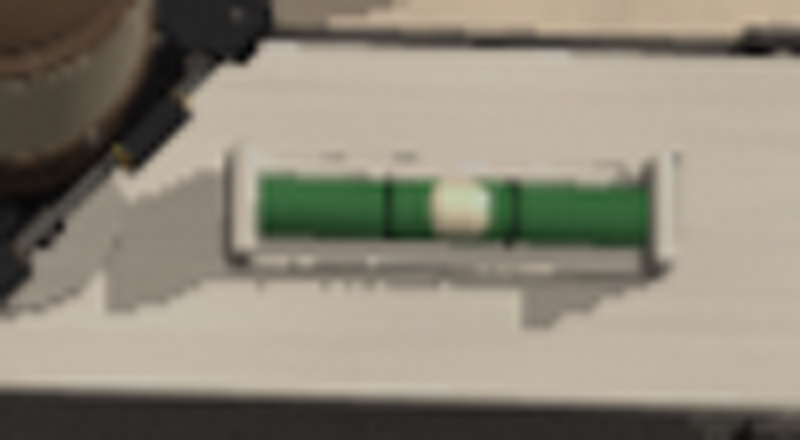

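```bash
python3 -m jog '[[0,-0.05,0,0,0,5],[0,-0.05,0,0,0,5],[0,0,0,0,0,5],[0,0,0,0,0,0],[0,0,0,0,0,0]]' >/dev/null
python3 d.py 0.523 -0.0325 0.076
python3 b.py pics/b5.png
```

```text
t 12.7 p [ 0.5289 -0.0319  0.0756] tool d cm [ 0.53  0.26 -0.05] yawY 122.1 zax [ 0.013 -0.001 -1.   ] F [ 4.6 -6.5 14.3] w 3.88 j6 [ 14.  22. -25.   0. -43. -72.]
tube 333 380 bubble [(np.float64(352.75), np.float64(359.5))] dark [(np.float64(347.5), np.float64(348.5)), (np.float64(363.5), np.float64(364.5))]
bubble pos mm 1.3679060119472508
```

View pics/b5.png

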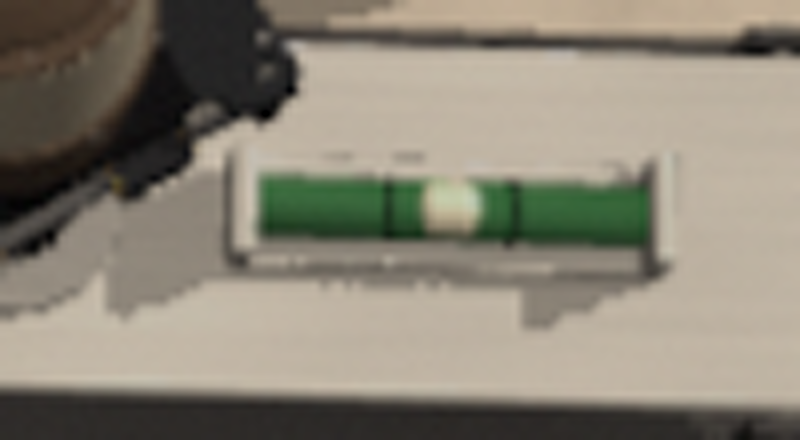

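The bubble at u 452 lies between the lines at 388 and 513, so it's centred, and Fz is 14 N. I'll hold a moment to check it's steady, look at the lamp, and hand in.

```bash
python3 -m jog '[[0,0,0,0,0,0],[0,0,0,0,0,0],[0,0,0,0,0,0],[0,0,0,0,0,0],[0,0,0,0,0,0]]' >/dev/null
python3 -m jog '[[0,0,0,0,0,0],[0,0,0,0,0,0],[0,0,0,0,0,0],[0,0,0,0,0,0],[0,0,0,0,0,0]]' >/dev/null
python3 d.py 0.523 -0.0325 0.076
python3 b.py
python3 - <<'E'
from h import *
import cv2
a=cam("side")["frame"][150:350,220:400,::-1];b=cam("top")["frame"][80:280,160:460,::-1]
cv2.imwrite("pics/f.png",cv2.resize(np.hstack([a,b]),None,fx=1.66,fy=1.66,interpolation=cv2.INTER_CUBIC))
E
```

```text
t 13.58 p [ 0.5289 -0.032   0.0756] tool d cm [ 0.52  0.27 -0.05] yawY 122.1 zax [ 0.013 -0.001 -1.   ] F [ 4.9 -7.  13.6] w 3.93 j6 [ 14.  22. -25.   0. -43. -72.]
tube 333 380 bubble [(np.float64(352.5), np.float64(359.5))] dark [(np.float64(347.5), np.float64(348.5)), (np.float64(363.5), np.float64(364.5))]
bubble pos mm 1.739351266643041
```

View pics/f.png

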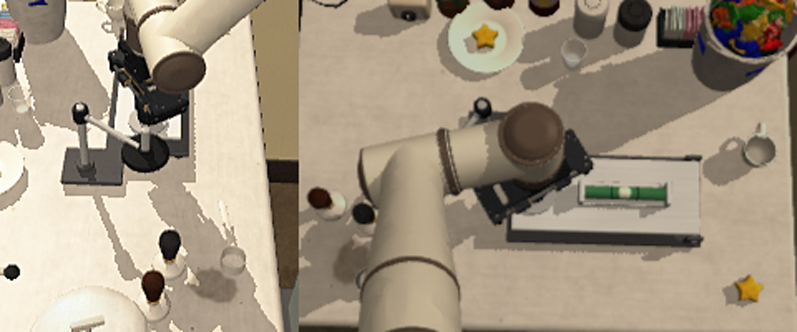

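The readings are steady. The lamp is still swung clear and the tampers, cup and sweet look untouched, so I'm handing in.

```bash
python3 -c "
from station import finish_job
print(finish_job())"
```

```text
the job is handed in; nothing more can be done
None
```

I handed the job in at about 13.6 s with the knob still held and pressed down and the bubble centred; no verdict was reported.

**Lamp:** I held the lamp's peg loosely between the fingers and swung it left by about 1.3 rad, judged from the tool path. The last pictures still show it clear of the plate.

**Knob:** I gripped the knob at 39 mm and pressed until the force climbed to 24 N with the bubble nearly still, so the foot was on its pad. I then turned it clockwise about 90° in total, easing upward as it rose.

**Last checks:**
- **Bubble:** its middle was within about 1 mm of the midpoint between the two lines. Set against my first measurement of that midpoint, it read +1.7 mm; both are inside the 6 mm limit.
- **Press:** the downward force was steady at about 13.6 N. After the spring's 4 to 5 N, that leaves roughly 9 N on the pad, worked out rather than measured.
- **Sideways load:** about 8.5 N remained on the wrist because the gripper was slightly off the knob's centre. I left it, as it was steady and far below the limits.
- **Bystanders:** the tampers, cup and sweet look untouched in the pictures. I didn't measure their positions.

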